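# Cover the washed steel pans with their own lids

### The job

Put each of the four steel lids on the pan of its own shape and size (large round, small round, square, oblong), so that every pan is closed, its lid level and fully down with straight sides lined up. Set the lids down rather than dropping them, leave the pans standing where they are, and do not disturb the salt shaker or the bowl.

Things in the scene. Friction and masses are not known exactly. Their poses are not given: they have to be found in the camera images.
- big_round_lid: Stainless large round lid, 130 mm in diameter; a 4 mm plate over a 6 mm deep centring step (94 mm in diameter) on which it lies. Grip: black knob at the centre, 24 mm in diameter, 34 mm tall. Lid top 10 mm above its origin, grip top 44 mm. Origin: centre of the step's underside; z up. About 0.16 kg. For big_round_pan.
- small_round_lid: Stainless small round lid, 90 mm in diameter; a 4 mm plate over a 6 mm deep centring step (54 mm in diameter) on which it lies. Grip: black knob at the centre, 24 mm in diameter, 34 mm tall. Lid top 10 mm above its origin, grip top 44 mm. Origin: centre of the step's underside; z up. About 0.16 kg. For small_round_pan.
- square_lid: Stainless square lid, 104 x 104 mm; a 4 mm plate over a 6 mm deep centring step (68 x 68 mm) on which it lies. Grip: black bar at the centre, 44 mm long along the lid's x, 14 mm thick along y, 34 mm tall. Lid top 10 mm above its origin, grip top 44 mm. Origin: centre of the step's underside; z up; x and y along the sides. About 0.16 kg. For square_pan (either pair of sides).
- oblong_lid: Stainless oblong lid, 140 (x) x 80 (y) mm; a 4 mm plate over a 6 mm deep centring step (104 x 44 mm) on which it lies. Grip: black bar at the centre, 44 mm long along the lid's x, 14 mm thick along y, 34 mm tall. Lid top 10 mm above its origin, grip top 44 mm. Origin: centre of the step's underside; z up; x along the long side. About 0.16 kg. For oblong_pan (either way round).
- big_round_pan: Open stainless large round pan, 116 mm in diameter outside, 45 mm high, walls and bottom 3 mm, standing loose on the table, about 0.5 kg. Origin: centre of its underside; z up. With its lid seated the lid's origin is 39 mm above the pan's origin.
- small_round_pan: Open stainless small round pan, 76 mm in diameter outside, 45 mm high, walls and bottom 3 mm, standing loose on the table, about 0.5 kg. Origin: centre of its underside; z up. With its lid seated the lid's origin is 39 mm above the pan's origin.
- square_pan: Open stainless square pan, 90 x 90 mm outside, 45 mm high, walls and bottom 3 mm, standing loose on the table, about 0.5 kg. Origin: centre of its underside; z up; x and y along the sides. With its lid seated the lid's origin is 39 mm above the pan's origin.
- oblong_pan: Open stainless oblong pan, 126 (x) x 66 (y) mm outside, 45 mm high, walls and bottom 3 mm, standing loose on the table, about 0.5 kg. Origin: centre of its underside; z up; x along the long side. With its lid seated the lid's origin is 39 mm above the pan's origin.
- shaker: Bystander: glass salt shaker with a dark metal top, 46 mm in diameter, 70 mm tall, beyond the pans. Origin: centre of its underside.
- bowl: Bystander: small white bowl, 80 mm in diameter, 40 mm tall, at the far left. Origin: centre of its underside.

How it is judged:
At the end, for the whole second after the job is handed in: Each lid is on its own pan: centred within 12 mm, its origin 35 to 43 mm above the pan's (seated is 39), level within 0.06 rad, the square and oblong lids' sides within 0.22 rad of the pan's, at rest (under 20 mm/s); every pan is within 30 mm of where it stood at the start (horizontal distance between big_round_lid and big_round_pan below 0.012 m and z of big_round_lid in the frame of big_round_pan between 0.035 and 0.043 m and angle between each of big_round_lid, small_round_lid, square_lid, oblong_lid's own z axis and vertical below 0.06 rad and linear speed of each of big_round_lid, small_round_lid, square_lid, oblong_lid below 0.02 m/s and distance of each of big_round_pan, small_round_pan, square_pan, oblong_pan from where it was at the start of the episode below 0.03 m and horizontal distance between small_round_lid and small_round_pan below 0.012 m and z of small_round_lid in the frame of small_round_pan between 0.035 and 0.043 m and horizontal distance between square_lid and square_pan below 0.012 m and z of square_lid in the frame of square_pan between 0.035 and 0.043 m and (angle between the x axis of square_lid and the x axis of square_pan, either way round below 0.22 rad or angle between the x axis of square_lid and the y axis of square_pan, either way round below 0.22 rad) and horizontal distance between oblong_lid and oblong_pan below 0.012 m and z of oblong_lid in the frame of oblong_pan between 0.035 and 0.043 m and angle between the x axis of oblong_lid and the x axis of oblong_pan, either way round below 0.22 rad); the robot touches nothing.
It fails at once if a lid is dropped: out of the fingers more than 40 mm above its seat ((height (world z) of big_round_lid above 0.085 m and contact force between the fingers and big_round_lid below 0.02 N) or (height (world z) of small_round_lid above 0.085 m and contact force between the fingers and small_round_lid below 0.02 N) or (height (world z) of square_lid above 0.085 m and contact force between the fingers and square_lid below 0.02 N) or (height (world z) of oblong_lid above 0.085 m and contact force between the fingers and oblong_lid below 0.02 N)).
It fails at once if the shaker is pushed away (over 25 mm) (distance of shaker from where it was at the start of the episode above 0.025 m).
It fails at once if the bowl is pushed away (over 25 mm) (distance of bowl from where it was at the start of the episode above 0.025 m).
It also fails if it takes over 120 s, if anything falls off the work surface, if the arm or the gripper's body presses on something with over 40 N, if the wrist force passes 120 N, or if a joint passes its speed limit or range.

### The arm

A 6-joint arm with a two-finger parallel gripper is mounted at the origin on the work surface. World frame = base frame: x ahead of the robot, y to its left, z up, the work surface at z = 0. Lengths are in m, angles in rad, forces in N, time in s.
With the tool pointing down it reaches from about 0.375 to 0.9 m from the base axis. Payload 3.1 kg.
Tool frame: the origin (TCP) lies at the very end of the fingers, on their centre line; the grasp point (between the pads) lies 19 mm behind it; z points along the fingers, y is the line along which they close (so a half turn about z gives the same grasp; the last joint's range is limited). The gripper opens to 87 mm and grips with 3 to 60 N. Pads are 19 mm wide; open, the fingers measure 117 mm over their backs; the gripper's body (75 mm by 190 mm) begins 51 mm behind the grasp point.
Start: joints at [0.946, 0.527, 1.433, -0, 1.181, -0.178], TCP at [0.27, 0.564, 0.223] pointing down, gripper open.
Joint ranges: [-3.08, 3.08], [-0.75, 2.2], [0.22, 2.44], [-1.43, 4.57], [0, 2.65], [-2.85, 2.85]. Speed limits (rad/s): [2.79, 2.79, 3.14, 3.14, 3.14, 3.14].

### API

Orientations are given as a unit quaternion [x, y, z, w].
In Python, from rig import robot gives the robot as it stands. The module is installed in compiled form; this text tells all that it offers.
- The arm moves only by the tool play_rows, never from a script. Its argument "steps" is one flat list of numbers, 5 for each row, row after row: the opening, from -1 (shut) to 1 (fully open), then the shift along the tool's x, y, z as a fraction of full scale, then the turn about the tool's z as a fraction of full scale. In form: [claw, tx, ty, tz, twist, claw, tx, ty, tz, twist, ...]. A call has exactly 10 rows; each row shifts and turns the commanded pose from where the row before left it, along the tool's axes as they then stand; what a row does not reach is not made up. Full scale, the value 1, is 0.03 m for a shift and 0.1 rad for a turn. A row lasts 1/10 s, in which the tool goes at most 50 mm and 8.59 degrees, less where a joint would pass 70% of its speed; a pose out of reach is approached as far as the arm can. A call with a number of a shift or a turn outside -1 to 1 is refused whole. A call with a gripper value outside its range is refused whole. The fingers move at their own pace and stop on an object; "grip_force" is the grip in N (left out, the last holds). Time passes only in rows, so rows that do not move let the fingers close, or fill a call up. It gives the time, the measured TCP pose, the force, the opening and the grip force at its end, in the units of the state.
- robot.get_obs(): the state, without advancing time (a new reading comes with each control period).
- robot.camera(name): name is "side" or "top"; returns a dict with "image" (384x512x3 uint8, red, green, blue), "mtx" (3x3 intrinsics, pixels), "rvec" (rotation vector, rad) and "tvec" (3), from world to camera coordinates, as OpenCV has them. Camera axes: x right, y down, z forward; pixel columns grow to the right and rows downward; lengths in m; the calibration is good to about 2 mm. A picture is of the moment at which its call begins. There is no depth.
- robot.hand_in(): hands the job in; it is judged then, once.
The state is a dict: "time": time; "q": joint angles; "joint_velocities": joint speeds; "joint_torque": joint torques, N m; "position": TCP position; "tool_rot": TCP orientation; "ft_force": force on the tool from outside, world axes, zero at the start; "moment": the same for the moment, N m; "grip_width": finger opening in m; "grip_force": force on a finger pad.
Only numpy, scipy, OpenCV 4.12 (cv2) and the standard library are available. Lean on these libraries where they do the work, as an engineer would, in place of code of your own. Each camera call takes 0.05 s, during which the arm holds its last target. There are 200 camera calls.

## Working session

There is one attempt and no reset: what is moved stays moved. The work goes in short steps, Python scripts to look and compute and a tool call to move; the robot and the scene stay as the last step left them, time stands still between calls to the robot, and variables do not carry over. Pictures are saved under pics/ and viewed, at most 14 in all, crops included, and the job is handed in when it is done.

Besides the shell and the picture viewer there is one more tool, called in YAML: its name, and indented under it one key for each argument. play_rows: Moves the arm, as the interface text tells. Shift numbers are shares of 0.03 m and turn numbers shares of 0.1 rad, none past 1 either way. Its arguments: {"type":"object","properties":{"steps":{"type":"array"},"grip_force":{"type":"number"}},"required":["steps"]}

```bash
mkdir -p pics; python3 - <<'E'
from rig import robot
import cv2
o=robot.get_obs();print({k:o[k] for k in("time","position","tool_rot","grip_width")})
for n in("top","side"):
    c=robot.camera(n);cv2.imwrite(f"pics/{n}0.png",c["image"][:,:,::-1]);print(n,c["mtx"],c["rvec"],c["tvec"])
E
```

```text
{'time': 0.0, 'position': array([0.26960217, 0.56304679, 0.221589  ]), 'tool_rot': array([ 2.21556201e-01,  9.75147025e-01, -9.83532438e-04, -4.02501962e-04]), 'grip_width': 0.08688081999351457}
top [[455.3244496    0.         257.94619577]
 [  0.         455.3244496  186.87102902]
 [  0.           0.           1.        ]] [ 2.17834509 -2.19013416  0.10525722] [-0.01674002  0.5869864   1.09032811]
side [[354.0203857    0.         254.72140246]
 [  0.         354.0203857  191.45562673]
 [  0.           0.           1.        ]] [ 0.91143062 -2.64907263  0.8855207 ] [0.45730575 0.30656115 0.6479988 ]
```

View pics/top0.png

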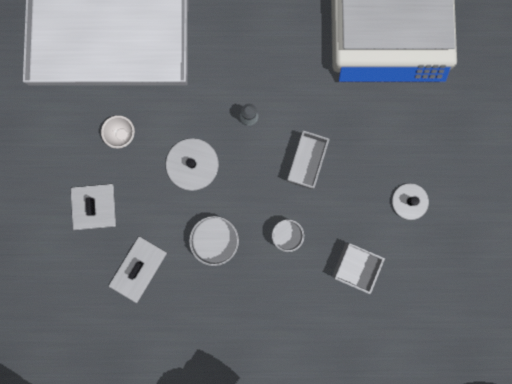

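View pics/side0.png

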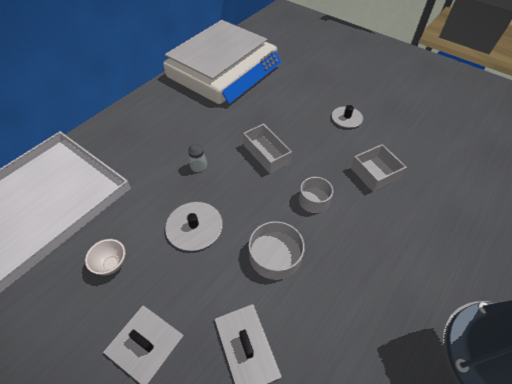

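Top view: lids are big round (192,164), square (93,207), oblong (138,270) and small round (410,201). Pans are big (214,241), small (288,235), oblong (308,160) and square (359,267). The shaker is at (249,115) and the bowl at (118,132). The side view agrees.

```bash
cat > h.py <<'E'
from rig import robot
import cv2, numpy as np
def ray(c,p,z):
    R=cv2.Rodrigues(c["rvec"])[0];C=-R.T@c["tvec"].ravel()
    d=np.c_[np.reshape(p,(-1,2)),np.ones(len(np.reshape(p,(-1,2))))]@np.linalg.inv(c["mtx"]).T@R
    return (C+d*((z-C[2])/d[:,2])[:,None])[:,:2]
def proj(c,p): return cv2.projectPoints(np.float64(p),c["rvec"],c["tvec"],c["mtx"],None)[0].reshape(-1,2)
def blob(c,seed,z,thr=95,r=45,dark=False):
    g=cv2.cvtColor(c["image"],cv2.COLOR_RGB2GRAY)
    m=((g<thr) if dark else (g>thr)).astype(np.uint8)
    w=np.zeros_like(m);cv2.circle(w,tuple(int(round(v)) for v in seed),r,1,-1);m&=w
    n,l,s,ce=cv2.connectedComponentsWithStats(m)
    ok=[i for i in range(1,n) if s[i,4]>15]
    i=min(ok,key=lambda i:np.hypot(*(ce[i]-seed))-s[i,4]/100)
    cs=max(cv2.findContours((l==i).astype(np.uint8),cv2.RETR_EXTERNAL,cv2.CHAIN_APPROX_NONE)[0],key=len)
    P=ray(c,cs.reshape(-1,2),z).astype(np.float32)
    return P
E
python3 - <<'E'
from h import *
c=robot.camera("top");cv2.imwrite("pics/z.png",cv2.resize(c["image"][90:310,50:450,::-1],(800,440),interpolation=cv2.INTER_CUBIC))
for n,s,z in [("bigL",(192,164),.01),("smL",(410,201),.01),("sqL",(93,207),.01),("obL",(138,270),.01),("bigP",(214,241),.045),("smP",(288,235),.045),("sqP",(359,267),.045),("obP",(308,160),.045)]:
  for t in(70,85,100):
    P=blob(c,s,z,t,38);
    cc,r=cv2.minEnclosingCircle(P);b=cv2.minAreaRect(P)
    print(n,t,"circ",np.round(cc,4),round(2*r,4)," rect",np.round(b[0],4),np.round(b[1],4),round(b[2],1), np.round((P.max(0)+P.min(0))/2,4))
for n,s,z in [("bigK",(191,163),.044),("smK",(413,201),.044),("sqK",(90,207),.044),("obK",(136,270),.044)]:
    P=blob(c,s,z,45,14,True);b=cv2.minAreaRect(P);print(n,np.round(b[0],4),np.round(b[1],4),round(b[2],1))
for n,s,z in [("shaker",(249,112),.07),("bowl",(118,132),.04)]: print(n,ray(c,s,z))
E
```

```text
bigL 70 circ [0.6466 0.1438] 0.1909  rect [0.6468 0.1436] [0.1882 0.1862] 45.0 [0.6467 0.1436]
bigL 85 circ [0.6466 0.1438] 0.1909  rect [0.6468 0.1436] [0.1882 0.1862] 45.0 [0.6467 0.1436]
bigL 100 circ [0.6482 0.1445] 0.1399  rect [0.6463 0.1433] [0.1334 0.1343] 71.7 [0.6464 0.1436]
smL 70 circ [ 0.5513 -0.3982] 0.1913  rect [ 0.5517 -0.398 ] [0.1842 0.1896] 44.1 [ 0.5517 -0.3979]
smL 85 circ [ 0.5513 -0.3982] 0.1913  rect [ 0.5517 -0.398 ] [0.1842 0.1896] 44.1 [ 0.5517 -0.3979]
smL 100 circ [ 0.5481 -0.4002] 0.0985  rect [ 0.5506 -0.3984] [0.0921 0.0929] 43.8 [ 0.5475 -0.399 ]
sqL 70 circ [0.541  0.3863] 0.1887  rect [0.5411 0.3863] [0.187  0.1815] 45.4 [0.541  0.3862]
sqL 85 circ [0.541  0.3863] 0.1887  rect [0.5411 0.3863] [0.187  0.1815] 45.4 [0.541  0.3862]
sqL 100 circ [0.5407 0.3861] 0.1478  rect [0.5413 0.3869] [0.1096 0.11  ] 4.5 [0.5407 0.3865]
obL 70 circ [0.3863 0.2735] 0.1857  rect [0.3869 0.2733] [0.1835 0.1793] 45.3 [0.3869 0.2733]
obL 85 circ [0.3863 0.2735] 0.1857  rect [0.3869 0.2733] [0.1835 0.1793] 45.3 [0.3869 0.2733]
obL 100 circ [0.3864 0.2707] 0.1678  rect [
[... 763 characters left out ...]
.1817  rect [ 0.3935 -0.2587] [0.1759 0.1791] 44.0 [ 0.3936 -0.2587]
sqP 100 circ [ 0.3918 -0.2647] 0.1384  rect [ 0.3914 -0.2632] [0.0997 0.102 ] 66.3 [ 0.3897 -0.2647]
obP 70 circ [ 0.6505 -0.1414] 0.1859  rect [ 0.6505 -0.1412] [0.1814 0.1834] 44.3 [ 0.6505 -0.1413]
obP 85 circ [ 0.6505 -0.1414] 0.1859  rect [ 0.6505 -0.1412] [0.1814 0.1834] 44.3 [ 0.6505 -0.1413]
obP 100 circ [ 0.6528 -0.142 ] 0.1445  rect [ 0.6527 -0.1429] [0.0716 0.1321] 72.5 [ 0.6527 -0.1426]
bigK [0.6445 0.1422] [0.019  0.0136] 44.8
smK [ 0.5493 -0.3872] [0.0172 0.0145] 89.7
sqK [0.5412 0.3822] [0.0394 0.0178] 5.8
obK [0.3913 0.2705] [0.0122 0.0401] 59.4
shaker [[0.76215226 0.00091069]]
bowl [[0.72115205 0.31976694]]
```

View pics/z.png

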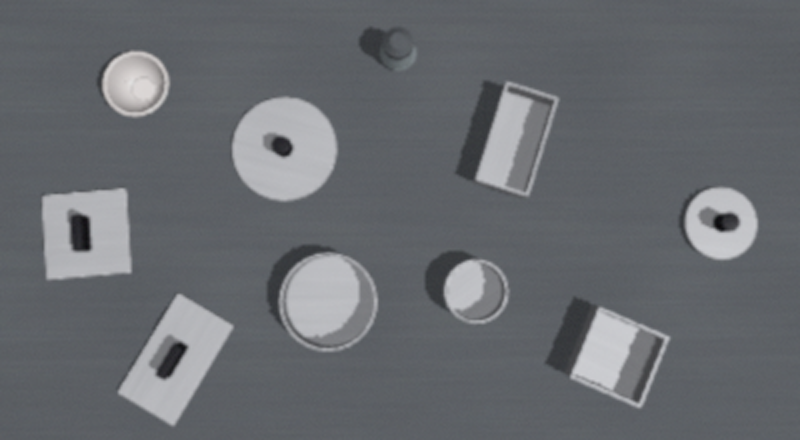

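The crop shows every lid lying flat and every pan with a bright rim and a shadow to its left. The table's brightness is close to 100, so I'll use a higher threshold.

```bash
python3 - <<'E'
from h import *
c=robot.camera("top")
g=cv2.cvtColor(c["image"],cv2.COLOR_RGB2GRAY);print("table",np.median(g))
for n,s,z in [("bigL",(192,164),.01),("smL",(410,201),.01),("sqL",(93,207),.01),("obL",(138,270),.01),("bigP",(214,241),.045),("smP",(288,235),.045),("sqP",(359,267),.045),("obP",(308,160),.045)]:
  for t in(115,130,145):
    P=blob(c,s,z,t,40);
    cc,r=cv2.minEnclosingCircle(P);b=cv2.minAreaRect(P)
    print(n,t,"circ",np.round(cc,4),round(2*r,4)," rect",np.round(b[0],4),np.round(b[1],4),round(b[2],1))
E
```

```text
table 96.0
bigL 115 circ [0.6462 0.1437] 0.1326  rect [0.6463 0.1437] [0.1305 0.1293] 0.1
bigL 130 circ [0.6462 0.1438] 0.1312  rect [0.6458 0.1442] [0.1278 0.1283] 45.1
bigL 145 circ [0.6461 0.1437] 0.13  rect [0.6463 0.1448] [0.1268 0.1254] 89.8
smL 115 circ [ 0.5504 -0.399 ] 0.0926  rect [ 0.5512 -0.3979] [0.0902 0.0896] 89.7
smL 130 circ [ 0.5507 -0.3987] 0.091  rect [ 0.5499 -0.399 ] [0.0879 0.0871] 89.7
smL 145 circ [ 0.5504 -0.3986] 0.0903  rect [ 0.5499 -0.399 ] [0.0877 0.0871] 89.7
sqL 115 circ [0.5406 0.3864] 0.1451  rect [0.5413 0.3868] [0.1057 0.1063] 4.9
sqL 130 circ [0.5417 0.3871] 0.1444  rect [0.5415 0.3869] [0.1051 0.1051] 4.7
sqL 145 circ [0.5407 0.3863] 0.1418  rect [0.5415 0.3867] [0.1045 0.1045] 4.7
obL 115 circ [0.3877 0.2743] 0.1606  rect [0.388  0.2743] [0.0822 0.1422] 59.3
obL 130 circ [0.3877 0.2744] 0.1583  rect [0.3883 0.2745] [0.0812 0.141 ] 59.2
obL 145 circ [0.3883 0.2752] 0.1574  rect [0.3881 0.2746] [0.0794 0.1391] 59.1
bigP 115 circ [0.4574 0.0858] 0.1186  rect [0.458  0.0868] [0.1165 0.1158] 89.7
bigP 130 circ [0.4574 0.0862] 0.1175  rect [0.4574 0.
[... 151 characters left out ...]
[ 0.4697 -0.0907] [0.0764 0.0759] 89.6
smP 130 circ [ 0.469  -0.0904] 0.0771  rect [ 0.4686 -0.0907] [0.0764 0.0735] 89.6
smP 145 circ [ 0.4696 -0.0901] 0.0761  rect [ 0.478  -0.0839] [0.0536 0.0754] 37.0
sqP 115 circ [ 0.3904 -0.2595] 0.1277  rect [ 0.3899 -0.2601] [0.0935 0.0946] 66.2
sqP 130 circ [ 0.3907 -0.2599] 0.1268  rect [ 0.39   -0.2599] [0.0928 0.0929] 66.3
sqP 145 circ [ 0.3907 -0.2599] 0.1268  rect [ 0.3903 -0.26  ] [0.091 0.092] 66.4
obP 115 circ [ 0.6527 -0.1411] 0.1436  rect [ 0.6526 -0.142 ] [0.069  0.1296] 72.0
obP 130 circ [ 0.6525 -0.1426] 0.1404  rect [ 0.6527 -0.1419] [0.0675 0.1282] 72.1
obP 145 circ [ 0.6526 -0.1412] 0.1388  rect [ 0.6526 -0.142 ] [0.067  0.1268] 72.1
```

```bash
cat >> h.py <<'E'
def go(x,y,z,psi):
    """twist first, then tx,ty,tz totals in units (1=0.03 m / 0.1 rad) from present pose; psi deg = world angle of tool y"""
    from scipy.spatial.transform import Rotation as Ro
    o=robot.get_obs();R=Ro.from_quat(o["tool_rot"]).as_matrix();p=o["position"]
    p0=np.degrees(np.arctan2(R[1,1],R[0,1]));d=(psi-p0+180)%360-180
    a=np.radians(p0+d);D=np.array([x,y,z])-p
    print("t",round(float(o["time"]),2),"p",np.round(p,4),"psi",round(p0,1),"w",round(float(o["grip_width"]),4),"F",np.round(o["ft_force"],1),
     "\n twist",round(-np.radians(d)/.1,2),"tx",round((-np.sin(a)*D[0]+np.cos(a)*D[1])/.03,2),"ty",round((np.cos(a)*D[0]+np.sin(a)*D[1])/.03,2),"tz",round(-D[2]/.03,2))
E
python3 -c "
from h import *
go(.388,.2745,.08,59.2)"
```

```text
t 0.2 p [0.2698 0.5633 0.2219] psi 64.4 w 0.0871 F [ 0.6 -1.1  1.1] 
 twist 0.91 tx -8.31 ty -6.25 tz 4.73
```

play_rows:
  steps: [1,0,0,0,0.9,1,-0.9,-0.7,0.5,0,1,-0.9,-0.7,0.5,0,1,-0.9,-0.7,0.5,0,1,-0.9,-0.7,0.5,0,1,-0.9,-0.7,0.5,0,1,-0.9,-0.7,0.5,0,1,-0.9,-0.7,0.5,0,1,-0.9,-0.7,0.5,0,1,-0.9,-0.7,0.5,0]
  grip_force: 25

```text
time: 1.2
position: [0.3828, 0.2759, 0.0871]
tool_rot: [0.265, 0.964, 0.0, 0.0]
ft_force: [0.0, 0.3, -0.7]
grip_width: 0.0869
grip_force: 0.0
```

```bash
python3 -c "
from h import *
go(.388,.2745,.016,59.2)"
```

```text
t 1.2 p [0.3828 0.2759 0.0871] psi 59.3 w 0.0869 F [ 0.   0.3 -0.7] 
 twist 0.01 tx -0.17 ty 0.05 tz 2.37
```

play_rows:
  steps: [1,-0.17,0.05,0,0,1,0,0,0.8,0,1,0,0,0.8,0,1,0,0,0.5,0,1,0,0,0.25,0,-1,0,0,0,0,-1,0,0,0,0,-1,0,0,0,0,-1,0,0,0,0,-1,0,0,0,0]

```text
time: 2.2
position: [0.3877, 0.2758, 0.0176]
tool_rot: [0.265, 0.964, 0.0, 0.0]
ft_force: [-0.0, 0.7, 0.6]
grip_width: 0.0548
grip_force: 0.0
```

play_rows:
  steps: [-1,0,0,-0.3,0,-1,0,0,-0.5,0,-1,0,0,-0.6,0,-1,0,0,-0.6,0,-1,0,0,-0.6,0,-1,0,0,-0.6,0,-1,0,0,-0.5,0,-1,0,0,0,-0.5,-1,0,0,0,-0.8,-1,0,0,0,-0.95]

```text
time: 3.2
position: [0.3872, 0.2756, 0.129]
tool_rot: [0.153, 0.988, 0.0, 0.0]
ft_force: [0.8, 0.5, -0.1]
grip_width: 0.0008
grip_force: 0.0
```

```bash
python3 - <<'E'
from h import *
for n in("side","top"):
    c=robot.camera(n);cv2.imwrite(f"pics/{n}1.png",c["image"][:,:,::-1])
go(.6526,-.142,.125,72.1)
E
```

```text
t 3.3 p [0.3872 0.2756 0.1288] psi 72.1 w 0.0005 F [ 0.2  0.  -0.9] 
 twist 0.0 tx -12.7 ty -10.53 tz 0.13
```

View pics/side1.png

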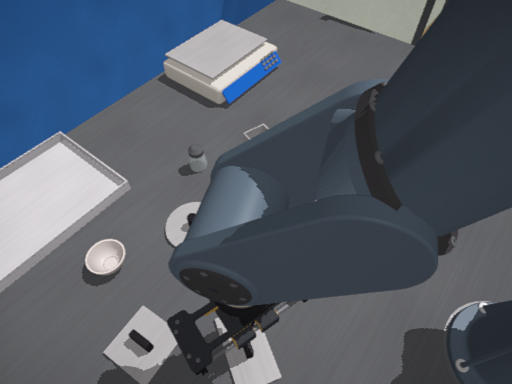

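The fingers hadn't finished closing (about 65 mm/s) when I lifted, so the lid stayed on the table, its bar still near (249,348). I'll go back down half open and leave more time to close.

play_rows:
  steps: [0.2,0,0,0,0.5,0.2,0,0,0,0.8,0.2,0,0,0,0.95,0.2,0,0,0,0,0.2,0,0,0,0,0.2,0,0,0,0,0.2,0,0,0,0,0.2,0,0,0.9,0,0.2,0,0,0.9,0,0.2,0,0,0.7,0]

```text
time: 4.3
position: [0.3872, 0.2756, 0.0521]
tool_rot: [0.265, 0.964, -0.0, -0.0]
ft_force: [-0.5, 0.4, 0.1]
grip_width: 0.0521
grip_force: 0.0
```

play_rows:
  steps: [0.2,0,0,0.7,0,0.2,0,0,0.5,0,0.2,0,0,0.05,0,-1,0,0,0,0,-1,0,0,0,0,-1,0,0,0,0,-1,0,0,0,0,-1,0,0,0,0,-1,0,0,0,0,-1,0,0,0,0]

```text
time: 5.3
position: [0.3874, 0.2757, 0.0159]
tool_rot: [0.265, 0.964, 0.0, 0.0]
ft_force: [-0.1, 0.0, 4.7]
grip_width: 0.0136
grip_force: 25.0
```

play_rows:
  steps: [-1,0,0,0,0,-1,0,0,0,0,-1,0,0,0,0,-1,0,0,0,0,-1,0,0,0,0,-1,0,0,0,0,-1,0,0,0,0,-1,0,0,0,0,-1,0,0,0,0,-1,0,0,-0.1,0]

```text
time: 6.3
position: [0.3871, 0.2755, 0.0184]
tool_rot: [0.265, 0.964, -0.0, -0.0]
ft_force: [-0.9, 0.3, -1.8]
grip_width: 0.0136
grip_force: 25.0
```

play_rows:
  steps: [-1,0,0,-0.3,0,-1,0,0,-0.5,0,-1,0,0,-0.6,0,-1,0,0,-0.6,0,-1,0,0,-0.6,0,-1,0,0,-0.6,0,-1,0,0,-0.5,0,-1,0,0,0,-0.5,-1,0,0,0,-0.8,-1,0,0,0,-0.95]

```text
time: 7.3
position: [0.387, 0.2755, 0.1301]
tool_rot: [0.153, 0.988, 0.0, 0.0]
ft_force: [0.5, 0.9, -1.3]
grip_width: 0.0135
grip_force: 25.0
```

```bash
python3 - <<'E'
from h import *
c=robot.camera("top");cv2.imwrite("pics/top2.png",c["image"][:,:,::-1])
go(.6526,-.142,.13,72.1)
E
```

```text
t 7.35 p [0.387  0.2755 0.13  ] psi 72.5 w 0.014 F [ 0.4  0.1 -1.9] 
 twist 0.07 tx -12.7 ty -10.52 tz -0.0
```

View pics/top2.png

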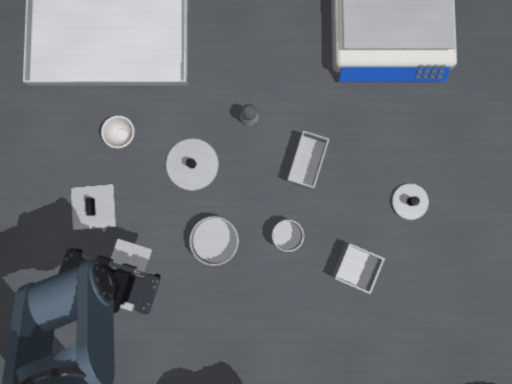

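The lid is in the fingers. Its far edge runs from about (117,239) to (151,249).

```bash
python3 - <<'E'
from h import *
c=robot.camera("top")
P=ray(c,[(117,239.5),(151,249)],.124);print(P,np.linalg.norm(P[1]-P[0]))
m=P.mean(0)-[.387,.2755]
a=np.radians(72.5+90);print("along long axis",m@[np.cos(a),np.sin(a)],"lateral",m@[np.cos(a-np.pi/2),np.sin(a-np.pi/2)])
print(np.degrees(np.arctan2(*(P[0]-P[1])[::-1])))
E
```

```text
[[0.46381106 0.29223065]
 [0.44257905 0.21732195]] 0.07785955379128341
along long axis -0.06936308359134395 lateral 0.00014069230100282148
74.17523231660995
```

play_rows:
  steps: [-1,-0.6,-0.5,0,0,-1,-0.9,-0.75,0,0,-1,-0.9,-0.75,0,0,-1,-0.9,-0.75,0,0,-1,-0.9,-0.75,0,0,-1,-0.9,-0.75,0,0,-1,-0.9,-0.75,0,0,-1,-0.9,-0.75,0,0,-1,-0.9,-0.75,0,0,-1,-0.9,-0.75,0,0]

```text
time: 8.4
position: [0.5692, -0.0127, 0.1295]
tool_rot: [0.157, 0.988, 0.0, -0.0]
ft_force: [1.0, 0.7, -1.2]
grip_width: 0.0138
grip_force: 25.0
```

```bash
python3 -c "
from h import *
go(.6526,-.142,.13,72.1)"
```

```text
t 8.4 p [ 0.5692 -0.0127  0.1295] psi 72.0 w 0.0138 F [ 1.   0.7 -1.2] 
 twist -0.02 tx -3.97 ty -3.25 tz -0.02
```

play_rows:
  steps: [-1,-0.8,-0.65,0,0,-1,-0.8,-0.65,0,0,-1,-0.8,-0.65,0,0,-1,-0.7,-0.6,0,0,-1,-0.6,-0.5,0,0,-1,-0.27,-0.2,0,0,-1,0,0,0.5,0,-1,0,0,0.5,0,-1,0,0,0.5,0,-1,0,0,0.3,0]

```text
time: 9.4
position: [0.6503, -0.1389, 0.0727]
tool_rot: [0.155, 0.988, 0.001, -0.003]
ft_force: [-0.2, 0.8, -0.4]
grip_width: 0.0137
grip_force: 25.0
```

```bash
python3 -c "
from h import *
go(.6526,-.142,.0555,72.1)"
```

```text
t 9.4 p [ 0.6503 -0.1389  0.0727] psi 72.2 w 0.0137 F [-0.2  0.8 -0.4] 
 twist 0.02 tx -0.11 ty -0.07 tz 0.57
```

play_rows:
  steps: [-1,-0.1,-0.07,0,0,-1,0,0,0.2,0,-1,0,0,0.2,0,-1,0,0,0.12,0,-1,0,0,0.05,0,-1,0,0,0,0,0,0,0,0,0,0,0,0,0,0,0,0,0,0,0,0,0,0,0,0]

```text
time: 10.4
position: [0.6549, -0.1438, 0.0588]
tool_rot: [0.155, 0.988, -0.0, 0.0]
ft_force: [-0.5, -0.1, -0.9]
grip_width: 0.0374
grip_force: 0.0
```

play_rows:
  steps: [0,0,0,0,0,0,0,0,0,0,0,0,0,-0.3,0,0,0,0,-0.7,0,0,0,0,-0.7,0,0,0,0,-0.7,0,0,0,0,-0.3,0,0,0,0,0,0,0,0,0,0,0,0,0,0,0,0]

```text
time: 11.4
position: [0.6538, -0.1433, 0.1381]
tool_rot: [0.155, 0.988, 0.0, -0.001]
ft_force: [-0.6, -0.3, -0.4]
grip_width: 0.0435
grip_force: 0.0
```

```bash
python3 -c "
from h import *
c=robot.camera('side');cv2.imwrite('pics/s3.png',c['image'][:,:,::-1])
go(.6462,.1437,.10,72.1)
go(.5414,.3867,.10,95)"
```

```text
t 11.45 p [ 0.6538 -0.1434  0.1381] psi 72.1 w 0.0435 F [-0.   0.1  0.1] 
 twist 0.01 tx 3.18 ty 9.03 tz 1.27
t 11.45 p [ 0.6538 -0.1434  0.1381] psi 72.1 w 0.0435 F [-0.   0.1  0.1] 
 twist -3.99 tx 2.19 ty 17.93 tz 1.27
```

View pics/s3.png

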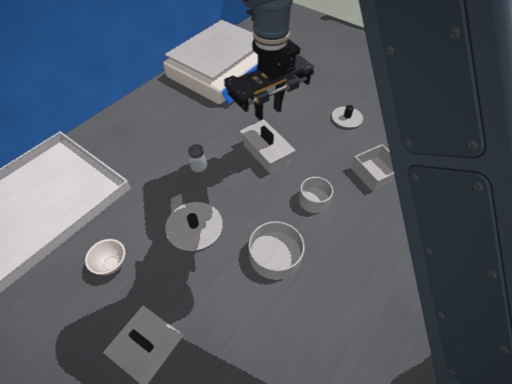

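The oblong lid sits down on its pan at about (267,145). Next is the big round lid.

play_rows:
  steps: [0.2,0.3,0.7,0,0,0.2,0.4,1,0,0,0.2,0.4,1,0,0,0.2,0.4,1,0.1,0,0.2,0.4,1,0.2,0,0.2,0.4,1,0.2,0,0.2,0.3,1,0.3,0,0.2,0.3,1,0.3,0,0.2,0.2,1,0.2,0,0.2,0.08,0.33,0,0]

```text
time: 12.45
position: [0.6456, 0.1463, 0.0984]
tool_rot: [0.154, 0.988, -0.0, -0.002]
ft_force: [0.2, -0.3, 0.4]
grip_width: 0.0523
grip_force: 0.0
```

play_rows:
  steps: [0.2,0,0,0,0,0.2,0,0,0,0,0.2,0,0,0,0,0.2,0,0,0,0,0.2,0,0,0,0,0.2,0,0,0,0,0.2,0,0,0,0,0.2,0,0,0,0,0.2,0,0,0,0,0.2,0,0,0,0]

```text
time: 13.45
position: [0.647, 0.1435, 0.1004]
tool_rot: [0.155, 0.988, -0.0, -0.0]
ft_force: [0.7, -0.1, 0.4]
grip_width: 0.0525
grip_force: 0.0
```

```bash
python3 -c "
from h import *
go(.6462,.1437,.016,72.1)"
```

```text
t 13.45 p [0.647  0.1435 0.1004] psi 72.1 w 0.0525 F [ 0.7 -0.1  0.4] 
 twist 0.01 tx 0.03 ty -0.0 tz 2.81
```

play_rows:
  steps: [0.2,0,0,0.7,0,0.2,0,0,0.8,0,0.2,0,0,0.7,0,0.2,0,0,0.45,0,0.2,0,0,0.15,0,0.2,0,0,0,0,-1,0,0,0,0,-1,0,0,0,0,-1,0,0,0,0,-1,0,0,0,0]

```text
time: 14.45
position: [0.6474, 0.1435, 0.0172]
tool_rot: [0.155, 0.988, 0.0, 0.001]
ft_force: [1.2, -0.1, 0.0]
grip_width: 0.0278
grip_force: 0.0
```

play_rows:
  steps: [-1,0,0,0,0,-1,0,0,0,0,-1,0,0,0,0,-1,0,0,0,0,-1,0,0,-0.2,0,-1,0,0,-0.2,0,-1,0,0,-0.2,0,-1,0,0,0,0,-1,0,0,0,0,-1,0,0,0,0]

```text
time: 15.45
position: [0.6467, 0.1434, 0.0342]
tool_rot: [0.155, 0.988, -0.0, -0.0]
ft_force: [-0.3, 0.3, -1.6]
grip_width: 0.0234
grip_force: 25.0
```

```bash
python3 -c "
from h import *
go(.4574,.0861,.12,72.1)"
```

```text
t 15.45 p [0.6467 0.1434 0.0342] psi 72.1 w 0.0234 F [-0.3  0.3 -1.6] 
 twist 0.01 tx 5.42 ty -3.76 tz -2.86
```

play_rows:
  steps: [-1,0,0,-0.6,0,-1,0,0,-0.8,0,-1,0,0,-0.8,0,-1,0.4,-0.3,-0.66,0,-1,0.8,-0.6,0,0,-1,0.9,-0.6,0,0,-1,0.9,-0.6,0,0,-1,0.9,-0.6,0,0,-1,0.9,-0.6,0,0,-1,0.6,-0.46,0,0]

```text
time: 16.45
position: [0.4551, 0.0856, 0.1201]
tool_rot: [0.155, 0.988, -0.0, -0.001]
ft_force: [0.5, -0.4, -1.1]
grip_width: 0.0236
grip_force: 25.0
```

play_rows:
  steps: [-1,0,0,0,0,-1,0,0,0.4,0,-1,0,0,0.5,0,-1,0,0,0.5,0,-1,0,0,0,0,-1,0,0,0,0,-1,0,0,0,0,-1,0,0,0,0,-1,0,0,0,0,-1,0,0,0,0]

```text
time: 17.45
position: [0.4585, 0.0858, 0.0786]
tool_rot: [0.155, 0.988, 0.0, 0.0]
ft_force: [0.1, -0.4, -0.5]
grip_width: 0.0233
grip_force: 25.0
```

```bash
python3 -c "
from h import *
go(.4574,.0861,.056,72.1)
c=robot.camera('top');cv2.imwrite('pics/t4.png',cv2.resize(c['image'][130:330,100:366,::-1],None,fx=2.5,fy=2.5))"
```

```text
t 17.45 p [0.4585 0.0858 0.0786] psi 72.1 w 0.0233 F [ 0.1 -0.4 -0.5] 
 twist 0.01 tx 0.04 ty -0.0 tz 0.75
```

View pics/t4.png

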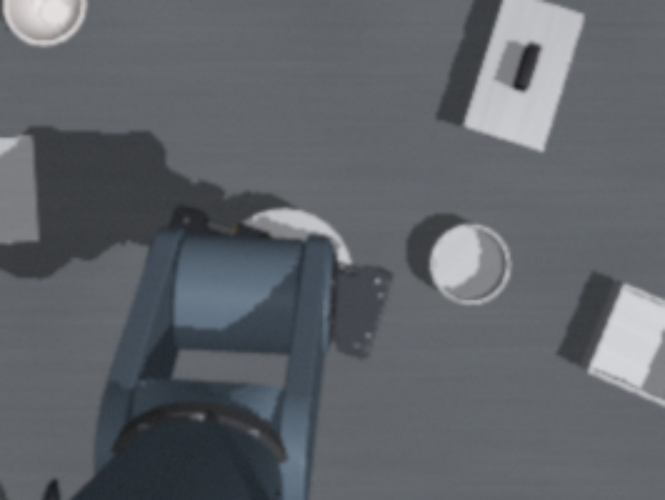

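The crop shows the oblong lid seated square on its pan, and the big lid held above its own pan. Lowering it now.

play_rows:
  steps: [-1,0.04,0,0.2,0,-1,0,0,0.2,0,-1,0,0,0.2,0,-1,0,0,0.1,0,-1,0,0,0.05,0,-1,0,0,0,0,-1,0,0,0,0,0.2,0,0,0,0,0.2,0,0,0,0,0.2,0,0,0,0]

```text
time: 18.5
position: [0.4574, 0.0861, 0.0556]
tool_rot: [0.155, 0.988, 0.0, 0.0]
ft_force: [-0.0, -0.0, -0.2]
grip_width: 0.0396
grip_force: 0.0
```

play_rows:
  steps: [0.2,0,0,0,0,0.2,0,0,0,0,0.2,0,0,0,0,0.2,0,0,-0.5,0,0.2,0,0,-0.8,0,0.2,0,0,-0.8,0,0.2,0,0,-0.5,0,0.2,0,0,0,-0.9,0.2,0,0,0,-1,0.2,0,0,0,-1]

```text
time: 19.5
position: [0.457, 0.0861, 0.134]
tool_rot: [0.009, 1.0, -0.0, 0.0]
ft_force: [-0.0, 0.1, -0.2]
grip_width: 0.0527
grip_force: 0.0
```

```bash
python3 -c "
from h import *
go(.5414,.3867,.09,95)"
```

```text
t 19.5 p [0.457  0.0861 0.134 ] psi 89.0 w 0.0527 F [-0.   0.1 -0.2] 
 twist -1.05 tx -3.68 ty 9.74 tz 1.47
```

play_rows:
  steps: [0.2,0,0,0,-1,0.2,-0.4,1,0.1,-0.05,0.2,-0.4,1,0.2,0,0.2,-0.4,1,0.2,0,0.2,-0.4,1,0.2,0,0.2,-0.4,1,0.2,0,0.2,-0.4,1,0.2,0,0.2,-0.4,1,0.2,0,0.2,-0.4,1,0.17,0,0.2,-0.3,1,0,0]

```text
time: 20.5
position: [0.5392, 0.3649, 0.0885]
tool_rot: [-0.042, 0.999, -0.0, -0.001]
ft_force: [0.3, 1.0, -0.3]
grip_width: 0.0523
grip_force: 0.0
```

play_rows:
  steps: [0.2,-0.18,0.74,0,0,0.2,0,0,0,0,0.2,0,0,0,0,0.2,0,0,0,0,0.2,0,0,0,0,0.2,0,0,0,0,0.2,0,0,0,0,0.2,0,0,0,0,0.2,0,0,0,0,0.2,0,0,0,0]

```text
time: 21.5
position: [0.543, 0.3864, 0.0897]
tool_rot: [-0.042, 0.999, 0.0, 0.0]
ft_force: [-0.2, -0.4, 0.1]
grip_width: 0.0522
grip_force: 0.0
```

```bash
python3 -c "
from h import *
go(.5414,.3867,.016,95)"
```

```text
t 21.5 p [0.543  0.3864 0.0897] psi 94.8 w 0.0522 F [-0.2 -0.4  0.1] 
 twist -0.04 tx 0.05 ty 0.01 tz 2.46
```

play_rows:
  steps: [0.2,0.05,0,0.6,0,0.2,0,0,0.7,0,0.2,0,0,0.7,0,0.2,0,0,0.35,0,0.2,0,0,0.1,0,0.2,0,0,0,0,-1,0,0,0,0,-1,0,0,0,0,-1,0,0,0,0,-1,0,0,0,0]

```text
time: 22.5
position: [0.5417, 0.3865, 0.0168]
tool_rot: [-0.042, 0.999, 0.0, 0.0]
ft_force: [0.1, 0.4, 0.3]
grip_width: 0.0278
grip_force: 0.0
```

play_rows:
  steps: [-1,0,0,0,0,-1,0,0,0,0,-1,0,0,0,0,-1,0,0,0,0,-1,0,0,0,0,-1,0,0,-0.3,0,-1,0,0,-0.6,0,-1,0,0,-0.8,0,-1,0,0,-0.8,0,-1,0,0,-0.8,0]

```text
time: 23.5
position: [0.541, 0.3859, 0.116]
tool_rot: [-0.042, 0.999, -0.0, -0.0]
ft_force: [0.4, -0.1, -1.8]
grip_width: 0.0138
grip_force: 25.0
```

```bash
python3 -c "
from h import *
go(.3902,-.26,.135,66.3)"
```

```text
t 23.5 p [0.541  0.3859 0.116 ] psi 94.8 w 0.0138 F [ 0.4 -0.1 -1.8] 
 twist 4.97 tx -4.05 ty -21.73 tz -0.63
```

play_rows:
  steps: [-1,0,0,-0.3,0.97,-1,0,0,-0.3,1,-1,0,0,0,1,-1,0,0,0,1,-1,0,0,0,1,-1,0,-0.5,0,0,-1,-0.2,-1,0,0,-1,-0.2,-1,0,0,-1,-0.2,-1,0,0,-1,-0.2,-1,0,0]

```text
time: 24.5
position: [0.5084, 0.2518, 0.1333]
tool_rot: [0.205, 0.979, -0.0, -0.0]
ft_force: [0.5, 0.1, -1.9]
grip_width: 0.0139
grip_force: 25.0
```

play_rows:
  steps: [-1,-0.2,-1,0,0,-1,-0.2,-1,0,0,-1,-0.2,-1,0,0,-1,-0.2,-1,0,0,-1,-0.2,-1,0,0,-1,-0.2,-1,0,0,-1,-0.2,-1,0,0,-1,-0.2,-1,0,0,-1,-0.2,-1,0,0,-1,-0.2,-1,0,0]

```text
time: 25.5
position: [0.443, -0.047, 0.1335]
tool_rot: [0.205, 0.979, -0.0, 0.0]
ft_force: [0.7, 0.3, -1.5]
grip_width: 0.014
grip_force: 25.0
```

play_rows:
  steps: [-1,-0.2,-1,0,0,-1,-0.2,-1,0,0,-1,-0.2,-1,0,0,-1,-0.2,-1,0,0,-1,-0.2,-1,0,0,-1,-0.2,-1,0,0,-1,-0.2,-0.8,0,0,-1,0,-0.3,0,0,-1,0,0,0,0,-1,0,0,0,0]

```text
time: 26.5
position: [0.3957, -0.2563, 0.1331]
tool_rot: [0.205, 0.979, 0.001, -0.001]
ft_force: [-1.4, 0.1, -1.3]
grip_width: 0.0136
grip_force: 25.0
```

```bash
python3 -c "
from h import *
go(.3902,-.26,.056,66.3)"
```

```text
t 26.5 p [ 0.3957 -0.2563  0.1331] psi 66.3 w 0.0136 F [-1.4  0.1 -1.3] 
 twist -0.0 tx 0.12 ty -0.19 tz 2.57
```

play_rows:
  steps: [-1,0.12,-0.19,0,0,-1,0,0,0.4,0,-1,0,0,0.6,0,-1,0,0,0.6,0,-1,0,0,0.4,0,-1,0,0,0,0,-1,0,0,0,0,-1,0,0,0,0,-1,0,0,0,0,-1,0,0,0,0]

```text
time: 27.5
position: [0.3909, -0.2617, 0.0737]
tool_rot: [0.205, 0.979, -0.0, 0.0]
ft_force: [-0.4, 1.4, -1.8]
grip_width: 0.0135
grip_force: 25.0
```

```bash
python3 -c "
from h import *
go(.3902,-.26,.056,66.3)"
```

```text
t 27.5 p [ 0.3909 -0.2617  0.0737] psi 66.3 w 0.0135 F [-0.4  1.4 -1.8] 
 twist 0.0 tx 0.04 ty 0.04 tz 0.59
```

play_rows:
  steps: [-1,0.04,0.04,0.15,0,-1,0,0,0.2,0,-1,0,0,0.15,0,-1,0,0,0.08,0,-1,0,0,0,0,-1,0,0,0,0,-1,0,0,0,0,0.2,0,0,0,0,0.2,0,0,0,0,0.2,0,0,0,0]

```text
time: 28.5
position: [0.3901, -0.26, 0.0559]
tool_rot: [0.205, 0.979, -0.0, 0.0]
ft_force: [0.3, -0.1, -0.6]
grip_width: 0.0303
grip_force: 0.0
```

play_rows:
  steps: [0.2,0,0,0,0,0.2,0,0,0,0,0.2,0,0,0,0,0.2,0,0,-0.5,0,0.2,0,0,-0.8,0,0.2,0,0,-0.8,0,0.2,0,0,-0.4,0,0.2,0,0,0,0,0.2,0,0,0,0,0.2,0,0,0,0]

```text
time: 29.5
position: [0.3895, -0.2593, 0.13]
tool_rot: [0.205, 0.979, 0.001, -0.001]
ft_force: [-0.2, -0.2, -0.8]
grip_width: 0.0525
grip_force: 0.0
```

```bash
python3 -c "
from h import *
go(.5505,-.3987,.09,66.3)"
```

```text
t 29.5 p [ 0.3895 -0.2593  0.13  ] psi 66.3 w 0.0525 F [-0.2 -0.2 -0.8] 
 twist -0.0 tx -6.78 ty -2.1 tz 1.33
```

play_rows:
  steps: [0.2,-0.5,-0.2,0,0,0.2,-0.9,-0.3,0,0,0.2,-0.9,-0.3,0.2,0,0.2,-0.9,-0.3,0.3,0,0.2,-0.9,-0.3,0.3,0,0.2,-0.9,-0.3,0.3,0,0.2,-0.9,-0.3,0.23,0,0.2,-0.6,-0.1,0,0,0.2,-0.28,0,0,0,0.2,0,0,0,0]

```text
time: 30.5
position: [0.5512, -0.3991, 0.0896]
tool_rot: [0.205, 0.979, 0.0, -0.001]
ft_force: [-0.4, -0.2, 0.3]
grip_width: 0.0523
grip_force: 0.0
```

play_rows:
  steps: [0.2,0,0,0,0,0.2,0,0,0,0,0.2,0,0,0,0,0.2,0,0,0,0,0.2,0,0,0,0,0.2,0,0,0,0,0.2,0,0,0,0,0.2,0,0,0,0,0.2,0,0,0,0,0.2,0,0,0,0]

```text
time: 31.5
position: [0.5509, -0.3993, 0.0908]
tool_rot: [0.205, 0.979, 0.0, -0.0]
ft_force: [-0.4, -0.1, -0.3]
grip_width: 0.052
grip_force: 0.0
```

```bash
python3 -c "
from h import *
go(.5505,-.3987,.016,66.3)"
```

```text
t 31.5 p [ 0.5509 -0.3993  0.0908] psi 66.3 w 0.052 F [-0.4 -0.1 -0.3] 
 twist -0.0 tx 0.02 ty 0.01 tz 2.49
```

play_rows:
  steps: [0.2,0,0,0.6,0,0.2,0,0,0.7,0,0.2,0,0,0.7,0,0.2,0,0,0.35,0,0.2,0,0,0.13,0,0.2,0,0,0,0,-1,0,0,0,0,-1,0,0,0,0,-1,0,0,0,0,-1,0,0,0,0]

```text
time: 32.5
position: [0.5512, -0.3996, 0.0171]
tool_rot: [0.205, 0.979, -0.0, 0.0]
ft_force: [-0.5, 0.4, -0.4]
grip_width: 0.028
grip_force: 0.0
```

play_rows:
  steps: [-1,0,0,0,0,-1,0,0,0,0,-1,0,0,0,0,-1,0,0,0,0,-1,0,0,0,0,-1,0,0,-0.3,0,-1,0,0,-0.6,0,-1,0,0,-0.9,0,-1,0,0,-0.9,0,-1,0,0,-0.9,0]

```text
time: 33.5
position: [0.5503, -0.3992, 0.1248]
tool_rot: [0.205, 0.979, 0.0, -0.001]
ft_force: [0.2, 0.1, -0.2]
grip_width: 0.0235
grip_force: 25.0
```

```bash
python3 -c "
from h import *
go(.469,-.0904,.13,66.3)"
```

```text
t 33.5 p [ 0.5503 -0.3992  0.1248] psi 66.3 w 0.0235 F [ 0.2  0.1 -0.2] 
 twist -0.0 tx 6.62 ty 8.34 tz -0.17
```

play_rows:
  steps: [-1,0.3,0.4,-0.1,0,-1,0.8,1,0,0,-1,0.8,1,0,0,-1,0.8,1,0,0,-1,0.8,1,0,0,-1,0.8,1,0,0,-1,0.8,1,0,0,-1,0.8,1,0,0,-1,0.5,0.7,0,0,-1,0.22,0.24,0,0]

```text
time: 34.5
position: [0.4664, -0.0867, 0.1264]
tool_rot: [0.204, 0.979, 0.001, -0.003]
ft_force: [0.9, -0.1, -1.6]
grip_width: 0.0233
grip_force: 25.0
```

play_rows:
  steps: [-1,0,0,0,0,-1,0,0,0.4,0,-1,0,0,0.6,0,-1,0,0,0.5,0,-1,0,0,0.3,0,-1,0,0,0,0,-1,0,0,0,0,-1,0,0,0,0,-1,0,0,0,0,-1,0,0,0,0]

```text
time: 35.5
position: [0.4701, -0.0905, 0.074]
tool_rot: [0.205, 0.979, -0.0, 0.001]
ft_force: [-0.0, 0.3, -1.9]
grip_width: 0.0233
grip_force: 25.0
```

```bash
python3 -c "
from h import *
go(.469,-.0904,.0565,66.3)
c=robot.camera('side');cv2.imwrite('pics/s5.png',c['image'][:,:,::-1])"
```

```text
t 35.5 p [ 0.4701 -0.0905  0.074 ] psi 66.3 w 0.0233 F [-0.   0.3 -1.9] 
 twist 0.0 tx 0.03 ty -0.01 tz 0.58
```

View pics/s5.png

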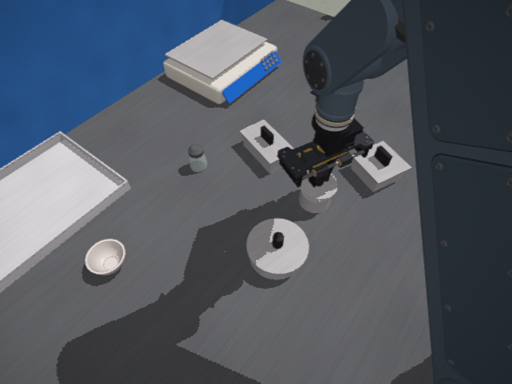

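The small lid is held just above its pan at about (318,188). The other three pans are closed. I'll lower, release and retreat.

play_rows:
  steps: [-1,0.03,0,0.15,0,-1,0,0,0.2,0,-1,0,0,0.15,0,-1,0,0,0.08,0,-1,0,0,0,0,-1,0,0,0,0,-1,0,0,0,0,0.2,0,0,0,0,0.2,0,0,0,0,0.2,0,0,0,0]

```text
time: 36.55
position: [0.4693, -0.0902, 0.0561]
tool_rot: [0.205, 0.979, -0.0, 0.0]
ft_force: [0.3, 0.7, 0.5]
grip_width: 0.0398
grip_force: 0.0
```

play_rows:
  steps: [0.2,0,0,0,0,0.2,0,0,0,0,0.2,0,0,0,0,0.2,0,0,-0.5,0,0.2,0,0,-0.9,0,0.2,0,0,-0.9,0,0.2,0,0,-0.9,0,0.2,0,0,-0.9,0,0.2,0,0,-0.9,0,0.2,0,0,-0.3,0]

```text
time: 37.55
position: [0.4702, -0.0905, 0.2175]
tool_rot: [0.205, 0.979, -0.001, 0.003]
ft_force: [0.9, -0.4, -1.0]
grip_width: 0.0523
grip_force: 0.0
```

play_rows:
  steps: [0.2,0,0.5,0,0,0.2,0,1,0,0,0.2,0,1,0,0,0.2,0,1,0,0,0.2,0,1,0,0,0.2,0,1,0,0,0.2,0,1,0,0,0.2,0,1,0,0,0.2,0,1,0,0,0.2,0,1,0,0]

```text
time: 38.55
position: [0.5832, 0.172, 0.2136]
tool_rot: [0.205, 0.979, -0.0, -0.001]
ft_force: [1.2, -1.0, 0.1]
grip_width: 0.0525
grip_force: 0.0
```

play_rows:
  steps: [0.2,0,1,0,0,0.2,0,1,0,0,0.2,0,1,0,0,0.2,0,1,0,0,0.2,0,0.5,0,0,0.2,0,0,0,0,0.2,0,0,0,0,0.2,0,0,0,0,0.2,0,0,0,0,0.2,0,0,0,0]

```text
time: 39.55
position: [0.6377, 0.2936, 0.2152]
tool_rot: [0.206, 0.979, -0.0, -0.0]
ft_force: [0.9, 0.8, -0.7]
grip_width: 0.052
grip_force: 0.0
```

```bash
python3 - <<'E'
from h import *
go(.469,-.0904,.2,66.3)
c=robot.camera("top");s=robot.camera("side")
cv2.imwrite("pics/t6.png",c["image"][:,:,::-1]);cv2.imwrite("pics/s6.png",s["image"][:,:,::-1])
for n,x in [("big",(.4574,.0861)),("sm",(.469,-.0904)),("sq",(.3902,-.26)),("ob",(.6526,-.142))]:
    P=blob(c,proj(c,[[*x,.049]])[0],.049,130,42)
    cc,r=cv2.minEnclosingCircle(P);b=cv2.minAreaRect(P)
    print(n,np.round(cc,4),round(2*r,4),"rect",np.round(b[0],4),np.round(b[1],4),round(b[2],1),"want",x)
E
```

```text
t 39.55 p [0.6377 0.2936 0.2152] psi 66.2 w 0.052 F [ 0.9  0.8 -0.7] 
 twist -0.01 tx 0.0 ty -13.98 tz 0.51
big [0.455 0.086] 0.1313 rect [0.4553 0.0862] [0.129  0.1296] 26.3 want (0.4574, 0.0861)
sm [ 0.4679 -0.0898] 0.0916 rect [ 0.4675 -0.0892] [0.0881 0.0898] 89.5 want (0.469, -0.0904)
sq [ 0.3896 -0.2598] 0.1454 rect [ 0.3894 -0.2596] [0.1058 0.1059] 66.2 want (0.3902, -0.26)
ob [ 0.6546 -0.1443] 0.1597 rect [ 0.6549 -0.1442] [0.0816 0.1417] 72.1 want (0.6526, -0.142)
```

View pics/t6.png

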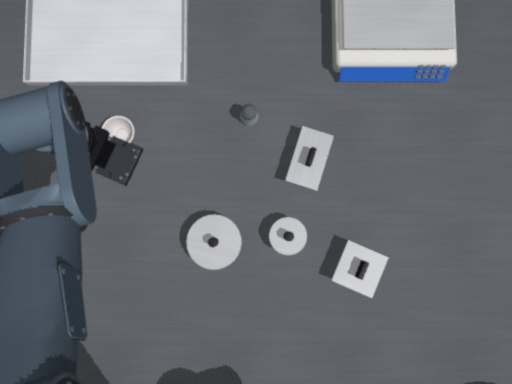

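View pics/s6.png

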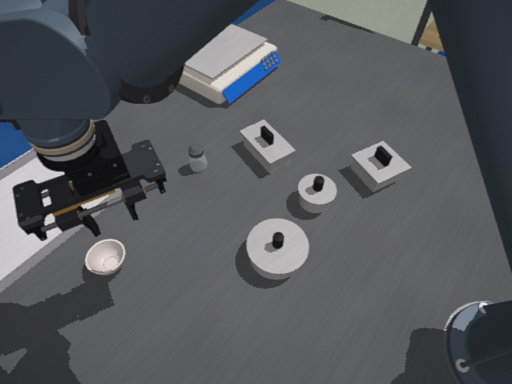

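All four lids measure within 4 mm of their pans' starting centres at seated height, and they look level. The straight sides line up, and the shaker at (249,115) and the bowl at (118,132) haven't moved. The robot is clear of everything, so I'm handing in.

```bash
python3 -c "
from rig import robot
print(robot.hand_in())"
```

```text
the job is handed in; nothing more can be done
None
```

All four lids are on their own pans, measured within about 3 mm of centre with the straight sides lined up; the job is handed in, but it returned no verdict.

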